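Load the jar carrier and raise its handle

ROBOT

A 6-joint arm with a two-finger parallel gripper is mounted at the origin on a cart in front of the work surface, level with it; the furniture and walls round the work are solid. World frame = base frame: x ahead of the robot, y to its left, z up, the work surface at z = 0. Lengths are in m, angles in degrees, forces in N, time in s.
With the tool pointing down it reaches from about 0.35 to 0.85 m from the base axis. Payload 8.1 kg.
Tool frame: the origin (TCP) lies between the finger pads; the fingertips stand 19 mm ahead of it and the grasp point (between the pads) is the TCP; z points along the fingers, y is the line along which they close (so a half turn about z gives the same grasp; the last joint's range is limited). The gripper opens to 85 mm and grips with 20 to 120 N. Pads are 22 mm wide; open, the fingers measure 114 mm over their backs; the gripper's body (76 mm by 85 mm) begins 54 mm behind the grasp point. The pads swing forward as they close: fully open they stand 13 mm farther back than shut.
Start: joints at [72.399, 7.471, 85.268, -0, 87.261, -4.893], TCP at [0.132, 0.585, 0.25] pointing down, gripper open.
Joint ranges: [-169.43, 169.43], [-51.17, 129.36], [1.28, 143.12], [-76.62, 256.62], [0, 156.53], [-152.29, 152.29]. Speed limits (degrees/s): [136.94, 136.94, 159.86, 180, 180, 180].

INTERFACE

Orientations are given as [roll, pitch, yaw] about the fixed x, y, z axes, in that order (R = Rz(yaw) Ry(pitch) Rx(roll)).
In Python, from workcell import robot gives the robot as it stands.
- The arm moves only by the tool move_arm, never from a script. Its argument "increments" is a list that holds one entry, the list of rows, each a list of 6 numbers: the shift along the world's x, y, z in m, then the turn, a rotation vector about the world's x, y, z in degrees. A call has 1 to 20 rows; each row shifts and turns the commanded pose from where the row before left it; what a row does not reach is not made up. A row lasts 1/10 s, in which the tool goes at most 50 mm and 8.59 degrees, less where a joint would pass 70% of its speed; a pose out of reach is approached as far as the arm can. A call is refused whole if a number of a shift passes 0.05 or a number of a turn 8.59, either way. A call with a gripper value outside its range is refused whole. "hand" is the opening in per cent of the stroke, from 0 (shut) to 100 (fully open), set as the call begins (left out, the last holds). The fingers move at their own pace and stop on an object; "force" is the grip in N (left out, the last holds). Time passes only in rows, so rows that do not move let the fingers close. It gives the time, the measured TCP pose, the force, the opening and the grip force at its end, in the units of the state.
- robot.read_state(): the state, without advancing time (a new reading comes with each control period).
- robot.grab_frame(name): name is "side" or "top" or "wrist"; returns a dict with "img" (480x640x3 uint8, blue, green, red), "mtx" (3x3 intrinsics, pixels), "xyz" and "rotation" of the camera in the world; the wrist camera has in their place "tool_from_camera" (4x4, takes a point from camera to tool coordinates, whose origin is the TCP and whose axes are the flange's). Camera axes: x right, y down, z forward; pixel columns grow to the right and rows downward; lengths in m; the calibration is good to about 2 mm. The wrist camera is an equidistant fisheye: a pixel r from the principal point sees the ray r / f radians off the axis. A picture is of the moment at which its call begins: read the wrist's pose just before it. There is no depth.
- robot.hand_in(): hands the job in; it is judged then, once.
The state is a dict: "time": time; "joint_pos": joint angles; "qd": joint speeds; "effort": joint torques, N m; "tool_pos": TCP position; "orientation": TCP orientation; "force": force on the tool from outside, world axes, zero at the start; "moment": the same for the moment, N m; "grip_width": finger opening in m; "grasp_force": force on a finger pad.
Only numpy, scipy, OpenCV 4.12 (cv2) and the standard library are available. Lean on these libraries where they do the work, as an engineer would, in place of code of your own. Each camera call takes 0.05 s, during which the arm holds its last target. There are 200 camera calls.

TASK

Set the two tall white jars that stand loose on the bench upright into the two empty cells of the wooden carrier, one jar per cell; set them down, do not drop them in or knock them over. Then swing the carrier's folded carrying handle up until it stands upright, ready to carry. Leave the two jars already in the carrier and the other things on the bench as they are.

Things in the scene. Friction and masses are not known exactly. Their poses are not given: they have to be found in the camera images.
- jar_1: white plastic screw jar, upright cylinder 42 mm in diameter and 89 mm tall, 0.08 to 0.18 kg; origin at the centre of its underside, z up. Stands loose on the bench. (Of the two loose jars, the one to the right, y below -0.2, has a tall fixed microscope some 0.15 m behind it: keep the hand clear of it.)
- jar_2: white plastic screw jar, upright cylinder 42 mm in diameter and 89 mm tall, 0.08 to 0.18 kg; origin at the centre of its underside, z up. Same as jar_1; stands loose elsewhere on the bench.
- jar_in_1: white plastic screw jar, upright cylinder 42 mm in diameter and 89 mm tall, 0.08 to 0.18 kg; origin at the centre of its underside, z up. Already stands in a cell of the carrier; leave it there.
- jar_in_2: white plastic screw jar, upright cylinder 42 mm in diameter and 89 mm tall, 0.08 to 0.18 kg; origin at the centre of its underside, z up. Already stands in another cell of the carrier; leave it there.
- carrier: open plywood carrier fixed to the bench, 140 (x) by 123 (y) mm, walls 5 mm thick, 50 mm high, floor 5 mm thick. Four square cells 54 mm wide inside, centres at x = +-38, y = +-29.5 mm. A solid spine 22 mm wide, 48 mm high runs along y between the rows; dividers in a row 5 mm thick, 42 mm high. Origin at the centre of its underside, z up; the folded handle lies on its -x side, nearer the robot.
- cell_a: an empty cell of the carrier at the start: origin at the centre of the cell's floor (top of the floor, 5 mm above the bench). Only the empty cell is to be seen, no separate part. Which cells are empty varies.
- cell_b: the other cell of the carrier that is empty at the start; origin as for cell_a.
- carry_handle (a joint): angle (rad) of the U-shaped steel carrying handle about the carrier's y axis through handle_hinge: 0 = folded down level to the carrier's -x side, 1.57 = standing straight up, stop at 1.62. Starts at 0 to 0.3. The hinge is a little stiff (about 0.15 N m, 1.5 to 3 N at the grip): the handle stays where it is left.
- handle_grip (a point): middle of the handle's black rubber grip bar, 14 mm in diameter, 90 mm long along the carrier's y; it swings at 108 mm radius from the hinge line. Folded level it is 40 mm above the bench with 31 mm free between it and the carrier's wall. The thin side arms run outside the end walls, 68 mm either side of the middle.
- handle_hinge (a point): middle of the handle's hinge line, on the carrier's middle, 40 mm above the bench; its axes are the carrier's.
- small_jar: short white jar with a black lid, 38 mm in diameter, 31 mm tall, a bystander; origin at the centre of its underside.
- brown_jar: small brown jar with a red lid, 32 mm in diameter, 41 mm tall, a bystander; origin at the centre of its underside.
- tape: roll of black tape lying flat, 73 mm in diameter, 19 mm thick, a bystander; origin at the centre of its underside.
There are look-alikes about, which are no part of the job. Leave any turquoise or yellow look-alike of the jar_2 alone.

How it is judged:
By the outcome, as a careful person would: the job done as asked, in the order asked, and still so for the second after the job is handed in, with the robot touching nothing.
It also fails if it takes over 64 s, if anything falls off the work surface, if the arm or the gripper's body presses on something with over 40 N, if the wrist force passes 120 N, or if a joint passes its speed limit or range.

## Working session

There is one attempt and no reset: what is moved stays moved. The work goes in short steps, Python scripts to look and compute and a tool call to move; the robot and the scene stay as the last step left them, time stands still between calls to the robot, and variables do not carry over. Pictures are saved under pics/ and viewed, at most 10 in all, crops included, and the job is handed in when it is done.

Besides the shell and the picture viewer there is one more tool, called after ">>>" as a command line: name --argument value ..., lists and objects as JSON in quotes. move_arm: Moves the arm, as the interface text tells. Its arguments: {"type":"object","properties":{"increments":{"type":"array","items":{"type":"array","items":{"type":"array","items":{"type":"number"}}}},"hand":{"type":"number"},"force":{"type":"number"}},"required":["increments"]}

```bash
mkdir -p pics; ls; cat > look.py <<'E'
import numpy as np, cv2, pickle
from workcell import robot
def grab(name, tag):
    s=robot.read_state(); f=robot.grab_frame(name); f['state']=s
    pickle.dump(f,open(f'pics/{tag}.pkl','wb')); cv2.imwrite(f'pics/{tag}.png',f['img']); return f
E
python3 - <<'E'
from look import *
for n in('side','top'):
    f=grab(n,n+'0'); print(n,f['mtx'],f['xyz'],f['rotation'])
s=robot.read_state(); print(s)
E
```

```text
pics
side [[569.87179642   0.         311.40863625]
 [  0.         569.87179642 247.13819812]
 [  0.           0.           1.        ]] [ 0.34502444 -0.83980018  0.81051298] [-130.29653837    0.52090729  -12.42338202]
top [[475.10272419   0.         327.8262145 ]
 [  0.         475.10272419 251.68134917]
 [  0.           0.           1.        ]] [0.34385801 0.05609879 1.04566669] [-170.41021099    0.23846746  -90.11343142]
{'time': 0.1, 'joint_pos': array([ 7.23979281e+01,  7.51222062e+00,  8.53236609e+01,  4.83726357e-04,
        8.72621217e+01, -4.89151773e+00]), 'qd': array([ 0.0314525 , -0.12736831, -0.17437546,  0.03236424,  0.03329899,
        0.01316341]), 'effort': array([ 1.50221102e-03, -5.70947564e+01, -5.01944661e+01, -2.42882425e-04,
        8.10372003e-03, -1.09413662e-05]), 'tool_pos': array([0.13183215, 0.58485483, 0.24932835]), 'orientation': array([-1.79902395e+02, -8.83804526e-03,  1.67289415e+02]), 'force': array([-0.05066125,  0.13725445,  0.04239278]), 'moment': array([ 0.01326102,  0.00562923, -0.01540947]), 'grasp_force': 0.0, 'grip_width': 0.08539379623400101}
```

View pics/top0.png

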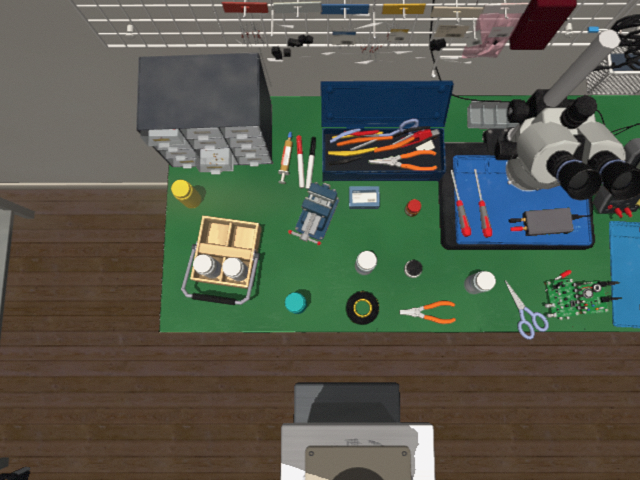

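View pics/side0.png

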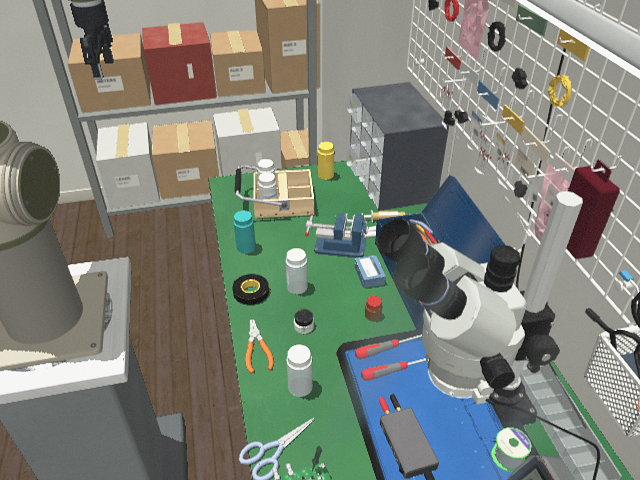

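The top view shows the loose white jars at about (366,262) and (482,282), with the turquoise (296,302) and yellow (185,192) look-alikes to be left alone. The carrier is at about (225,255). Its near row is full, its far row is empty at (214,230) and (243,235), and the handle bar lies at about (213,299). I'll make enlarged crops to read the pixels.

```bash
python3 - <<'E'
import cv2,numpy as np
t=cv2.imread('pics/top0.png'); s=cv2.imread('pics/side0.png')
def c(im,x,y,w,h,k):
    o=cv2.resize(im[y:y+h,x:x+w],None,fx=k,fy=k,interpolation=cv2.INTER_CUBIC)
    for i in range(0,w,10): cv2.putText(o,str(x+i),(i*k,8),0,.3,(0,0,255)); cv2.line(o,(i*k,0),(i*k,h*k),(0,0,255) if 0 else (200,0,200),1) if i%20==0 else 0
    for i in range(0,h,20): cv2.putText(o,str(y+i),(0,i*k+8),0,.3,(0,0,255)); cv2.line(o,(0,i*k),(w*k,i*k),(200,0,200),1)
    return o
a=c(t,175,205,100,110,5)   #500x550
b=c(t,340,240,60,55,5); d=c(t,455,260,60,55,5)
cv2.imwrite('pics/c1.png',np.hstack([a,np.vstack([b,d])]))
a=c(s,225,150,100,75,5)
b=c(s,270,240,50,60,5); d=c(s,275,335,50,70,5)
z=np.zeros((600,750,3),np.uint8); z[:375,:500]=a; z[:300,500:]=b; z[300:600,500:]=d[:300]
cv2.imwrite('pics/c2.png',z)
E
```

```text
(no output)
```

View pics/c1.png

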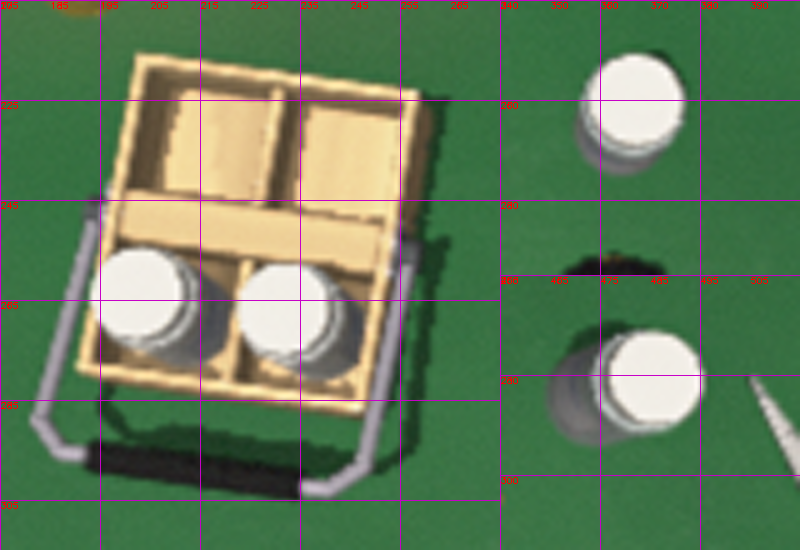

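View pics/c2.png

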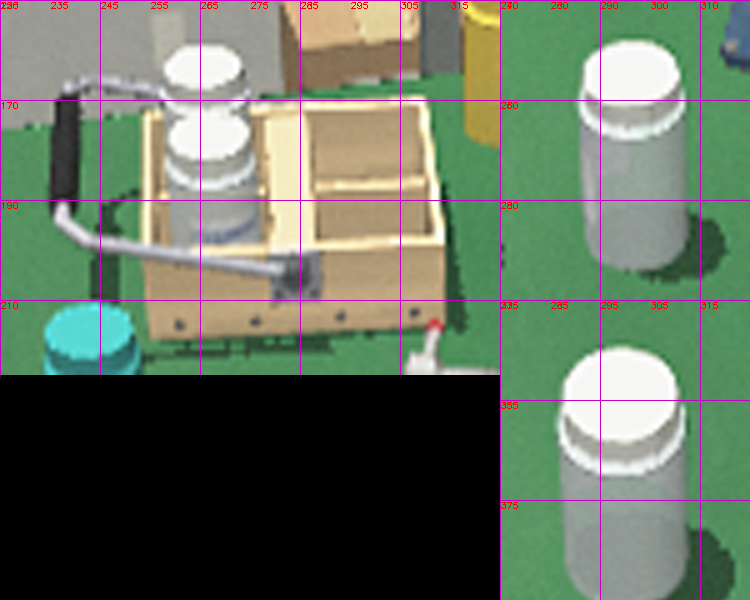

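Confirmed: the loose white jars' lid centres are at top (366.8,260.6) and (486.2,281.2), which match side (296.2,254.4) and (299.2,354). Both have plain white caps, so they are not the turquoise or yellow look-alikes. The far two cells are empty. The carrier is turned slightly, and the grip centre is at top (213.5,299.3), side (237.8,180.2). Next I'll triangulate.

```bash
cat > geo.py <<'E'
import numpy as np, pickle, cv2
from scipy.spatial.transform import Rotation as Ro
def ray(f,p):
    d=np.linalg.inv(f['mtx'])@[p[0],p[1],1]; R=Ro.from_euler('xyz',f['rotation'],degrees=True).as_matrix()
    d=R@d; return np.array(f['xyz']),d/np.linalg.norm(d)
def tri(*rs):
    A=0;b=0
    for c,d in rs:
        P=np.eye(3)-np.outer(d,d); A=A+P; b=b+P@c
    x=np.linalg.solve(A,b); return x,[round(1e3*np.linalg.norm((np.eye(3)-np.outer(d,d))@(x-c)),1) for c,d in rs]
def atz(r,z): c,d=r; return c+d*(z-c[2])/d[2]
E
python3 - <<'E'
from geo import *
T=pickle.load(open('pics/top0.pkl','rb'));S=pickle.load(open('pics/side0.pkl','rb'))
np.set_printoptions(precision=4,suppress=True)
pts={'jA':((366.8,260.6),(296.2,254.4)),'jB':((486.2,281.2),(299.2,354)),
'c--':((247.4,287.2),(254.6,199.8)),'c+-':((258.8,223.4),(313.6,198.4)),'c++':((202.6,215.8),(310.2,169.6)),'c-+':((190.6,279.4),(254.4,172.4)),
'grip':((213.5,299.3),(237.8,180.2)),'g+':((192.5,296),(238.4,169.5)),'g-':((235,302.4),(237.4,191))}
X={}
for k,(a,b) in pts.items():
    X[k],e=tri(ray(T,a),ray(S,b)); print(k,X[k],e, atz(ray(T,a),.089 if k[0]=='j' else .05)[:2])
c=[atz(ray(T,pts[k][0]),.05) for k in('c--','c+-','c++','c-+')]
C=np.mean(c,0); print('C',C, 'sizes',[np.linalg.norm(c[i]-c[i-1]).round(4) for i in range(4)])
for i,j in((1,0),(2,3)): v=c[i]-c[j]; print('yaw',np.degrees(np.arctan2(v[1],v[0])))
for i,j in((3,0),(2,1)): v=c[i]-c[j]; print('yaw',np.degrees(np.arctan2(-v[0],v[1])))
E
```

```text
jA [ 0.488  -0.0197  0.087 ] [np.float64(0.8), np.float64(0.8)] [ 0.4869 -0.0195]
jB [ 0.4451 -0.2604  0.0872] [np.float64(0.7), np.float64(0.7)] [ 0.4442 -0.2597]
c-- [0.4385 0.2287 0.0513] [np.float64(1.8), np.float64(1.8)] [0.4369 0.229 ]
c+- [0.5743 0.2084 0.0478] [np.float64(0.3), np.float64(0.3)] [0.5741 0.2081]
c++ [0.5923 0.3305 0.0471] [np.float64(0.3), np.float64(0.3)] [0.5912 0.3297]
c-+ [0.4554 0.3502 0.0465] [np.float64(1.3), np.float64(1.3)] [0.4536 0.3492]
grip [0.4108 0.2953 0.0662] [np.float64(0.2), np.float64(0.2)] [0.4117 0.2993]
g+ [0.4176 0.3384 0.068 ] [np.float64(0.2), np.float64(0.2)] [0.4187 0.3436]
g- [0.4045 0.2508 0.0665] [np.float64(0.4), np.float64(0.4)] [0.4051 0.2541]
C [0.514 0.279 0.05 ] sizes [np.float64(0.1214), np.float64(0.1388), np.float64(0.1228), np.float64(0.139)]
yaw -8.662507812932862
yaw -8.079538261279593
yaw -7.930748213819347
yaw -8.024145628565897
```

The heights and sizes agree with the text:
- **Lids:** 87 mm.
- **Carrier:** 139 x 122 mm, centre (0.5145,0.2793), yaw -8.2°.
- **Handle:** about 0.24 rad.
- **Cells:** (0.556,0.303) and (0.548,0.245).

I'll close the fingers along the carrier's x (tool yaw 81.8). First I go above jar A.

>>> move_arm --increments '[[[0.021,-0.0355,0,0,0,-8.5],[0.021,-0.0355,0,0,0,-8.5],[0.021,-0.0355,0,0,0,-8.5],[0.021,-0.0355,0,0,0,-8.5],[0.021,-0.0355,0,0,0,-8.5],[0.021,-0.0355,0,0,0,-8.5],[0.021,-0.0355,0,0,0,-8.5],[0.021,-0.0355,0,0,0,-8.5],[0.021,-0.0355,0,0,0,-8.5],[0.021,-0.0355,0,0,0,-8.5],[0.021,-0.0355,0,0,0,-0.5],[0.021,-0.0355,0,0,0,0],[0.021,-0.0355,0,0,0,0],[0.021,-0.0355,0,0,0,0],[0.021,-0.0355,0,0,0,0],[0.021,-0.0355,0,0,0,0],[0.02,-0.037,0,0,0,0],[0,0,0,0,0,0],[0,0,0,0,0,0]]]' --hand 100

```text
time: 2.0
tool_pos: [0.4877, -0.0204, 0.2496]
orientation: [-179.9, -0.0, 81.7]
force: [0.4, 0.7, 1.8]
grip_width: 0.0855
grasp_force: 0.0
```

```bash
python3 - <<'E'
from look import *
f=grab('wrist','w0'); print(f['mtx'],f['tool_from_camera'],f['state']['tool_pos'],f['state']['orientation'])
E
```

```text
[[371.64829954   0.         325.60627081]
 [  0.         371.64829954 237.79235849]
 [  0.           0.           1.        ]] [[ 4.62411370e-04 -9.62024831e-01 -2.72961554e-01  6.86116587e-02]
 [ 9.99999491e-01  2.00200588e-04  9.88465936e-04  2.56157615e-04]
 [-8.96281712e-04 -2.72961872e-01  9.62024435e-01 -1.22809598e-01]
 [ 0.00000000e+00  0.00000000e+00  0.00000000e+00  1.00000000e+00]] [ 0.48772517 -0.02038928  0.2495849 ] [-1.79900306e+02 -1.61158062e-02  8.16645252e+01]
```

View pics/w0.png

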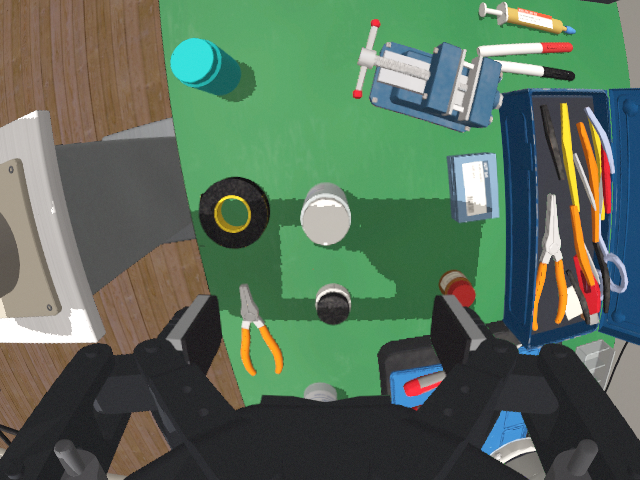

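The wrist picture shows jar A's lid centred at about (326,221), with the turquoise jar (200,65), tape (233,212) and small jar (333,303) clear of it. I'll check this against the estimate.

```bash
cat >> geo.py <<'E'
def wray(f,p):
    K=f['mtx']; v=np.array([(p[0]-K[0,2])/K[0,0],(p[1]-K[1,2])/K[1,1]]); th=np.linalg.norm(v)
    d=np.r_[np.sin(th)*v/th,np.cos(th)]; M=f['tool_from_camera']; s=f['state']
    R=Ro.from_euler('xyz',s['orientation'],degrees=True).as_matrix()
    return s['tool_pos']+R@M[:3,3], R@(M[:3,:3]@d)
E
python3 - <<'E'
from geo import *
W=pickle.load(open('pics/w0.pkl','rb'));T=pickle.load(open('pics/top0.pkl','rb'))
r=wray(W,(326,221)); print(atz(r,.089), tri(r,ray(T,(366.8,260.6))))
print('jB lid edge',atz(wray(W,(322,386)),.089))
E
```

```text
[ 0.48856705 -0.01857481  0.089     ] (array([ 0.48818585, -0.02028091,  0.08105824]), [np.float64(0.2), np.float64(0.2)])
jB lid edge [ 0.46171916 -0.17653985  0.089     ]
```

The position agrees to about 1 mm. Now descend, grip and lift.

>>> move_arm --increments '[[[0.0005,0.001,-0.04,0,0,0],[0,0,-0.04,0,0,0],[0,0,-0.04,0,0,0],[0,0,-0.035,0,0,0],[0,0,-0.02,0,0,0],[0,0,-0.005,0,0,0],[0,0,0,0,0,0],[0,0,0,0,0,0]]]'

```text
time: 2.85
tool_pos: [0.4895, -0.0183, 0.0719]
orientation: [179.9, -0.0, 81.8]
force: [-0.3, 0.2, 0.5]
grip_width: 0.0857
grasp_force: 0.0
```

>>> move_arm --increments '[[[0,0,0,0,0,0],[0,0,0,0,0,0],[0,0,0,0,0,0],[0,0,0,0,0,0],[0,0,0,0,0,0],[0,0,0,0,0,0],[0,0,0,0,0,0],[0,0,0,0,0,0]]]' --hand 0 --force 35

```text
time: 3.65
tool_pos: [0.4889, -0.0188, 0.0712]
orientation: [180.0, -0.0, 81.8]
force: [-2.1, -0.5, 6.3]
grip_width: 0.0413
grasp_force: 34.7
```

>>> move_arm --increments '[[[0,0,0.02,0,0,0],[0,0,0.04,0,0,0],[0,0,0.04,0,0,0],[0,0.01,0.04,0,0,0],[0.005,0.025,0.015,0,0,0],[0.008,0.035,0,0,0,0],[0.008,0.035,0,0,0,0],[0.008,0.035,0,0,0,0],[0.008,0.035,0,0,0,0],[0.008,0.035,0,0,0,0],[0.008,0.035,0,0,0,0],[0.008,0.035,0,0,0,0],[0.006,0.027,0,0,0,0],[0,0.015,0,0,0,0],[0,0,0,0,0,0],[0,0,0,0,0,0],[0,0,0,0,0,0]]]'

```text
time: 5.35
tool_pos: [0.5555, 0.3021, 0.2253]
orientation: [-180.0, 0.0, 81.7]
force: [-0.1, 0.9, -1.4]
grip_width: 0.0414
grasp_force: 35.7
```

```bash
python3 - <<'E'
from look import *
f=grab('wrist','w1'); print(f['state']['tool_pos'],f['state']['orientation'],f['state']['grip_width'])
f=grab('top','t1')
E
```

```text
[0.55546008 0.30209585 0.22526469] [-1.79993354e+02  3.24027185e-02  8.17352556e+01] 0.041430860862477534
```

View pics/w1.png

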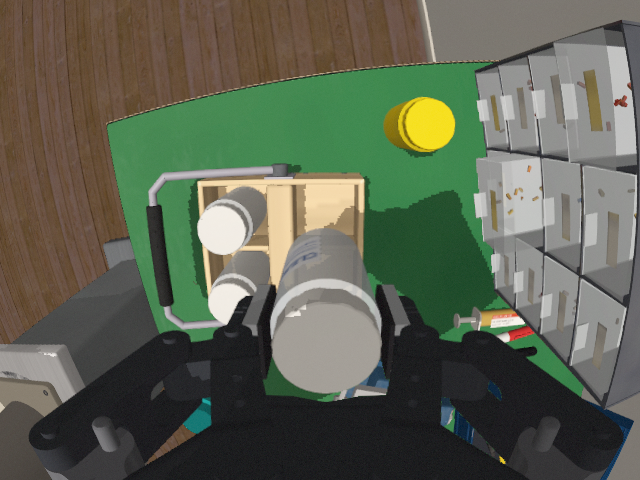

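The wrist view shows the jar held upright. The carrier's left wall corners are at about (198,181) and (366,177), with the drawer cabinet to the right (fronts at x≈480-530). I'll check the carrier corners and the clearance to the drawers.

```bash
python3 - <<'E'
from geo import *
np.set_printoptions(precision=4,suppress=True)
W=pickle.load(open('pics/w1.pkl','rb'));T=pickle.load(open('pics/top0.pkl','rb'))
th=np.radians(-8.2); C=np.array([.5145,.2793]); ex=np.array([np.cos(th),np.sin(th)]); ey=np.array([-ex[1],ex[0]])
for p,s in(((366,176),(70,61.5)),((198,181),(-70,61.5))): print(atz(wray(W,p),.05)[:2], C+ex*s[0]/1e3+ey*s[1]/1e3)
for z in(0,.05,.1,.15,.2): print(z,atz(ray(T,(217,168)),z)[:2],atz(ray(T,(185,168)),z)[:2],atz(wray(W,(545,290)),z)[:2],atz(wray(W,(495,250)),z)[:2])
print('cell',C+.038*ex+.0295*ey,C+.038*ex-.0295*ey)
E
```

```text
[0.5933 0.3327] [0.5926 0.3302]
[0.4551 0.3504] [0.454  0.3502]
0 [0.7167 0.3149] [0.7169 0.3887] [0.7962 0.1725] [0.7272 0.233 ]
0.05 [0.6988 0.3026] [0.6991 0.3728] [0.763  0.2009] [0.704  0.2527]
0.1 [0.681  0.2902] [0.6812 0.3569] [0.7299 0.2293] [0.6808 0.2724]
0.15 [0.6632 0.2778] [0.6634 0.341 ] [0.6968 0.2577] [0.6576 0.2921]
0.2 [0.6454 0.2654] [0.6456 0.3251] [0.6637 0.286 ] [0.6343 0.3117]
cell [0.5563 0.3031] [0.5479 0.2447]
```

Positions agree within about 2 mm (6 mm clearance per side), and the cabinet starts near x≈0.66, which is clear. Now lower the jar, with the last few mm slow.

>>> move_arm --increments '[[[0.001,0.0015,-0.03,0,0,0],[0,0,-0.03,0,0,0],[0,0,-0.03,0,0,0],[0,0,-0.025,0,0,0],[0,0,-0.015,0,0,0],[0,0,-0.01,0,0,0],[0,0,-0.005,0,0,0],[0,0,-0.001,0,0,0],[0,0,-0.001,0,0,0],[0,0,-0.001,0,0,0],[0,0,0,0,0,0]]]'

```text
time: 6.55
tool_pos: [0.5569, 0.305, 0.078]
orientation: [179.9, -0.0, 81.8]
force: [0.1, 0.7, -0.0]
grip_width: 0.0414
grasp_force: 35.7
```

>>> move_arm --increments '[[[0,0,-0.001,0,0,0],[0,0,-0.001,0,0,0],[0,0,-0.0005,0,0,0],[0,0,0,0,0,0]]]'

```text
time: 6.95
tool_pos: [0.5569, 0.3052, 0.0762]
orientation: [180.0, -0.0, 81.8]
force: [-3.6, -1.3, 7.8]
grip_width: 0.0411
grasp_force: 36.6
```

The jar has touched the floor (about 8 N). Open and lift.

>>> move_arm --increments '[[[0,0,0,0,0,0],[0,0,0,0,0,0],[0,0,0,0,0,0],[0,0,0,0,0,0],[0,0,0,0,0,0],[0,0,0.01,0,0,0],[0,0,0.03,0,0,0],[0,0,0.04,0,0,0],[0,0,0.04,0,0,0],[0,0,0.03,0,0,0],[0,0,0,0,0,0]]]' --hand 72

```text
time: 8.05
tool_pos: [0.5593, 0.3061, 0.2327]
orientation: [179.5, -0.3, 81.8]
force: [0.4, 1.1, 1.4]
grip_width: 0.0614
grasp_force: 0.0
```

```bash
python3 - <<'E'
from look import *
f=grab('top','t2'); g=grab('side','s2')
a=cv2.resize(f['img'][190:310,165:285],None,fx=4,fy=4,interpolation=2); b=cv2.resize(g['img'][140:240,220:340],None,fx=4,fy=4,interpolation=2)
o=np.zeros((480,800,3),np.uint8); o[:,:400]=a[:,:400]; o[:400,400:]=b[:,:400]; cv2.imwrite('pics/c3.png',o)
E
```

```text
(no output)
```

View pics/c3.png

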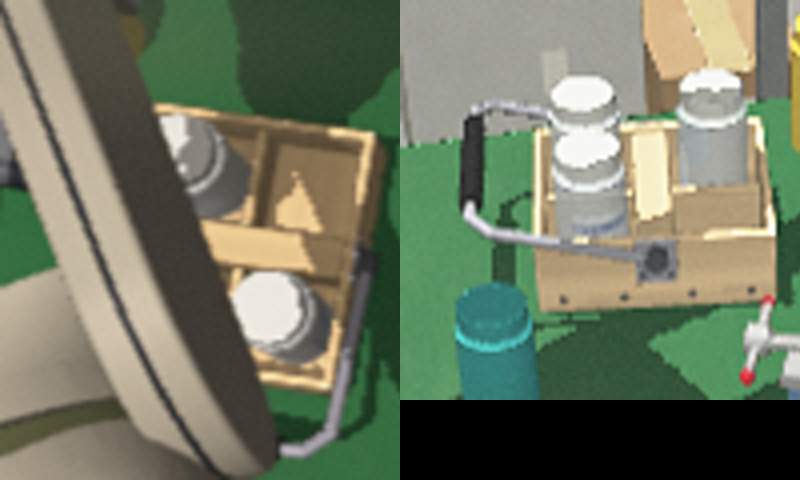

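Jar A stands upright in the far-left cell: side crop (712,130), top crop (190,150). Now to above jar B.

>>> move_arm --increments '[[[-0.004,-0.0205,0,0,0,0],[-0.008,-0.0405,0,0,0,0],[-0.008,-0.0405,0,0,0,0],[-0.008,-0.0405,0,0,0,0],[-0.008,-0.0405,0,0,0,0],[-0.008,-0.0405,0,0,0,0],[-0.008,-0.0405,0,0,0,0],[-0.008,-0.0405,0,0,0,0],[-0.008,-0.0405,0,0,0,0],[-0.008,-0.0405,0,0,0,0],[-0.008,-0.0405,0,0,0,0],[-0.008,-0.0405,0,0,0,0],[-0.008,-0.0405,0,0,0,0],[-0.008,-0.0405,0,0,0,0],[-0.004,-0.018,0,0,0,0],[0,0,0,0,0,0],[0,0,0,0,0,0]]]' --hand 100

```text
time: 9.85
tool_pos: [0.4437, -0.2597, 0.2233]
orientation: [-179.9, -0.1, 81.7]
force: [0.3, 0.1, 0.5]
grip_width: 0.0853
grasp_force: 0.0
```

```bash
python3 - <<'E'
from look import *
f=grab('wrist','w2'); print(f['state']['tool_pos'],f['state']['orientation'])
E
```

```text
[ 0.44373088 -0.25970022  0.22330831] [-1.79868107e+02 -9.77942671e-02  8.17222078e+01]
```

View pics/w2.png

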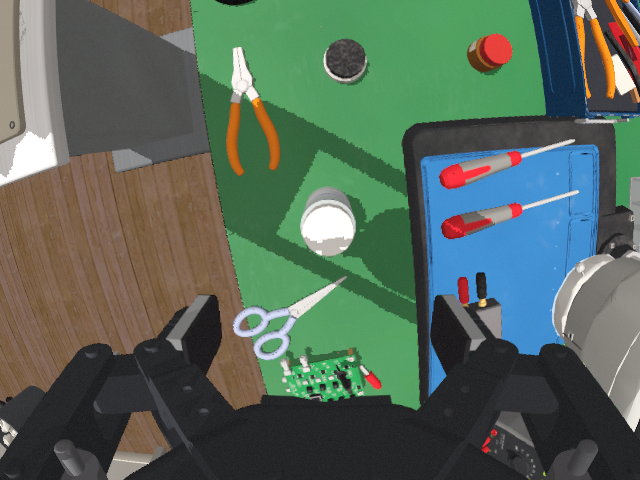

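Jar B's lid is at about (329,228), centred between the open fingers. The scissors (290,320) and microscope (600,310) are clear of the straight descent, so down and grip.

>>> move_arm --increments '[[[0.001,0,-0.03,0,0,0],[0,0,-0.035,0,0,0],[0,0,-0.035,0,0,0],[0,0,-0.03,0,0,0],[0,0,-0.02,0,0,0],[0,0,-0.0045,0,0,0],[0,0,0,0,0,0],[0,0,0,0,0,0]]]'

```text
time: 10.7
tool_pos: [0.4464, -0.2602, 0.0717]
orientation: [179.9, 0.0, 81.8]
force: [0.8, 0.6, -0.0]
grip_width: 0.0858
grasp_force: 0.0
```

>>> move_arm --increments '[[[0,0,0,0,0,0],[0,0,0,0,0,0],[0,0,0,0,0,0],[0,0,0,0,0,0],[0,0,0,0,0,0],[0,0,0,0,0,0],[0,0,0,0,0,0],[0,0,0,0,0,0]]]' --hand 0

```text
time: 11.5
tool_pos: [0.4459, -0.2606, 0.0712]
orientation: [179.9, 0.0, 81.8]
force: [-1.1, 0.8, 6.3]
grip_width: 0.0411
grasp_force: 35.0
```

```bash
python3 - <<'E'
from geo import *
W=pickle.load(open('pics/w2.pkl','rb'));T=pickle.load(open('pics/top0.pkl','rb'))
r=wray(W,(329,228)); print(atz(r,.089), tri(r,ray(T,(486.2,281.2))))
E
```

```text
[ 0.44678823 -0.25695819  0.089     ] (array([ 0.44571592, -0.26013275,  0.08282035]), [np.float64(1.8), np.float64(1.8)])
```

>>> move_arm --increments '[[[0,0,0.02,0,0,0],[0,0,0.04,0,0,0],[0,0,0.04,0,0,0],[0,0.01,0.04,0,0,0],[0,0.025,0.015,0,0,0],[0.009,0.042,0,0,0,0],[0.009,0.042,0,0,0,0],[0.009,0.042,0,0,0,0],[0.009,0.042,0,0,0,0],[0.009,0.042,0,0,0,0],[0.009,0.042,0,0,0,0],[0.009,0.042,0,0,0,0],[0.009,0.042,0,0,0,0],[0.009,0.042,0,0,0,0],[0.009,0.042,0,0,0,0],[0.009,0.03,0,0,0,0],[0.003,0.02,0,0,0,0],[0,0,0,0,0,0],[0,0,0,0,0,0],[0,0,0,0,0,0]]]'

```text
time: 13.5
tool_pos: [0.5473, 0.2439, 0.225]
orientation: [-180.0, 0.0, 81.8]
force: [0.1, 0.1, -1.1]
grip_width: 0.0409
grasp_force: 35.9
```

>>> move_arm --increments '[[[0.0005,0,-0.03,0,0,0],[0,0,-0.03,0,0,0],[0,0,-0.03,0,0,0],[0,0,-0.025,0,0,0],[0,0,-0.015,0,0,0],[0,0,-0.01,0,0,0],[0,0,-0.005,0,0,0],[0,0,-0.001,0,0,0],[0,0,-0.001,0,0,0],[0,0,-0.001,0,0,0],[0,0,-0.001,0,0,0],[0,0,-0.001,0,0,0],[0,0,0,0,0,0]]]'

```text
time: 14.8
tool_pos: [0.5484, 0.2451, 0.0762]
orientation: [179.9, -0.0, 81.8]
force: [-2.3, -0.3, 3.9]
grip_width: 0.0416
grasp_force: 36.5
```

>>> move_arm --increments '[[[0,0,0,0,0,0],[0,0,0,0,0,0],[0,0,0,0,0,0],[0,0,0,0,0,0],[0,0,0,0,0,0],[0,0,0.01,0,0,0],[0,0,0.03,0,0,0],[0,0,0.04,0,0,0],[0,0,0.03,0,0,0],[-0.01,0.004,0.01,0,0,0],[-0.03,0.011,0,0,0,0],[-0.035,0.013,0,0,0,0],[-0.035,0.012,0,0,0,0],[-0.02,0.009,0,0,0,0],[-0.008,0,0,0,0,0],[0,0,0,0,0,0],[0,0,0,0,0,0]]]' --hand 72

```text
time: 16.5
tool_pos: [0.4104, 0.2935, 0.1953]
orientation: [180.0, 0.0, 81.8]
force: [0.5, 0.9, -0.3]
grip_width: 0.0614
grasp_force: 0.0
```

```bash
python3 - <<'E'
from look import *
w=grab('wrist','w3'); g=grab('side','s3'); print(w['state']['tool_pos'],w['state']['orientation'])
o=np.zeros((600,800,3),np.uint8); o[:]=0
a=cv2.resize(w['img'][140:440,200:500],None,fx=1.6,fy=1.6,interpolation=2)
a=cv2.resize(w['img'][100:400,200:440],None,fx=2,fy=2,interpolation=2); o[:,:480]=a
b=cv2.resize(g['img'][140:220,225:325],None,fx=3.2,fy=3.2,interpolation=2); o[:256,480:]=b
cv2.imwrite('pics/c4.png',o)
E
```

```text
[0.41039925 0.29354575 0.19530388] [1.79973419e+02 3.58943318e-03 8.17914314e+01]
```

View pics/c4.png

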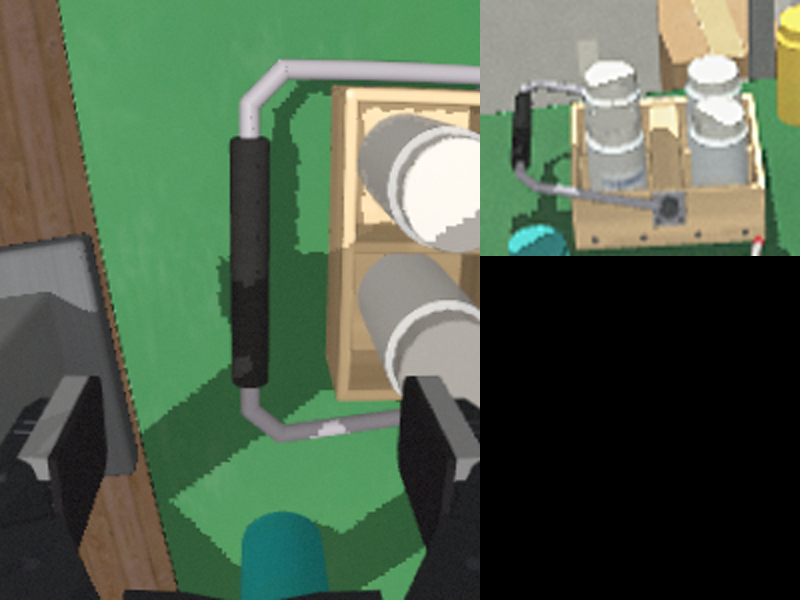

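Both jars now stand upright in the far row. The grip bar's ends are at crop (250,138) and (250,386), so its middle is at wrist pixel (325,231), which I'll triangulate.

```bash
python3 - <<'E'
from geo import *
W=pickle.load(open('pics/w3.pkl','rb'));T=pickle.load(open('pics/top0.pkl','rb'));S=pickle.load(open('pics/side0.pkl','rb'))
r=wray(W,(325,231)); x,e=tri(r,ray(T,(213.5,299.3)),ray(S,(237.8,180.2))); print(atz(r,.066),x,e)
th=np.radians(-8.2); H=np.array([.5145,.2793,.04]); d=x-H
q=[d[:2]@[np.cos(th),np.sin(th)],d[:2]@[-np.sin(th),np.cos(th)],d[2]]; print('carrier frame',q,'r',np.hypot(q[0],q[2]),'angle',np.arctan2(q[2],-q[0]))
a0=np.arctan2(q[2],-q[0])
A=np.linspace(a0,1.58,21); P=np.c_[-.108*np.cos(A),.108*np.sin(A)]; D=np.diff(P,axis=0)
for u,w in D: print([round(u*np.cos(th),4),round(u*np.sin(th),4),round(w,4)])
print(D.sum(0))
E
```

```text
[0.41083112 0.29552721 0.066     ] [0.41084285 0.29547073 0.0660704 ] [np.float64(0.1), np.float64(0.3), np.float64(0.3)]
carrier frame [np.float64(-0.10490379718769736), np.float64(0.0012208979776393131), np.float64(0.026070401124515342)] r 0.10809473844360175 angle 0.24358262901768288
[np.float64(0.002), np.float64(-0.0003), np.float64(0.0069)]
[np.float64(0.0024), np.float64(-0.0003), np.float64(0.0068)]
[np.float64(0.0029), np.float64(-0.0004), np.float64(0.0066)]
[np.float64(0.0033), np.float64(-0.0005), np.float64(0.0064)]
[np.float64(0.0037), np.float64(-0.0005), np.float64(0.0062)]
[np.float64(0.0041), np.float64(-0.0006), np.float64(0.0059)]
[np.float64(0.0045), np.float64(-0.0006), np.float64(0.0056)]
[np.float64(0.0048), np.float64(-0.0007), np.float64(0.0053)]
[np.float64(0.0052), np.float64(-0.0007), np.float64(0.005)]
[np.float64(0.0055), np.float64(-0.0008), np.float64(0.0046)]
[np.float64(0.0058), np.float64(-0.0008), np.float64(0.0042)]
[np.float64(0.0061), np.float64(-0.0009), np.float64(0.0038)]
[np.float64(0.0063), np.float64(-0.0009), np.float64(0.0034)]
[np.float64(0.0065), np.float64(-0.0009), np.float64(0.003)]
[np.float64(0.0067), np.float64(-0.001), np.float64(0.0025)]
[np.float64(0.0068), np.float64(-0.001), np.float64(0.0021)]
[np.float64(0.007), np.float64(-0.001), np.float64(0.0016)]
[np.float64(0.0071), np.float64(-0.001), np.float64(0.0011)]
[np.float64(0.0071), np.float64(-0.001), np.float64(0.0007)]
[np.float64(0.0071), np.float64(-0.001), np.float64(0.0002)]
[0.10580584 0.08194787]
```

Very consistent: r = 108.1 mm, angle 0.244. Descend with the fingers narrowed, TCP about 6 mm above the bar's centre so the tips clear the jars during the swing.

>>> move_arm --increments '[[[0.0005,0.001,-0.02,0,0,0],[0,0,-0.03,0,0,0],[0,0,-0.03,0,0,0],[0,0,-0.025,0,0,0],[0,0,-0.013,0,0,0],[0,0,-0.005,0,0,0],[0,0,0,0,0,0],[0,0,0,0,0,0]]]' --hand 36

```text
time: 17.4
tool_pos: [0.4115, 0.2952, 0.0736]
orientation: [179.9, -0.1, 81.8]
force: [0.5, -0.9, -0.3]
grip_width: 0.0305
grasp_force: 0.0
```

>>> move_arm --increments '[[[0,0,0,0,0,0],[0,0,0,0,0,0],[0,0,0,0,0,0],[0,0,0,0,0,0],[0,0,0,0,0,0]]]' --hand 0 --force 35

```text
time: 17.9
tool_pos: [0.4099, 0.2956, 0.0732]
orientation: [-179.9, -0.1, 81.8]
force: [-6.6, 2.3, 2.4]
grip_width: 0.0127
grasp_force: 34.4
```

>>> move_arm --increments '[[[0.002,-0.0003,0.0069,0,0,0],[0.0024,-0.0003,0.0068,0,0,0],[0.0029,-0.0004,0.0066,0,0,0],[0.0033,-0.0005,0.0064,0,0,0],[0.0037,-0.0005,0.0062,0,0,0],[0.0041,-0.0006,0.0059,0,0,0]]]'

```text
time: 18.5
tool_pos: [0.4263, 0.2932, 0.1113]
orientation: [-179.7, -0.0, 81.8]
force: [-13.7, 4.9, 2.3]
grip_width: 0.0125
grasp_force: 34.2
```

>>> move_arm --increments '[[[0.0035,-0.0005,0.0056,0,0,0],[0.0043,-0.0006,0.0053,0,0,0],[0.0052,-0.0007,0.005,0,0,0],[0.0055,-0.0008,0.0046,0,0,0],[0.0058,-0.0008,0.0042,0,0,0],[0.0061,-0.0009,0.0038,0,0,0]]]'

```text
time: 19.1
tool_pos: [0.4568, 0.2891, 0.142]
orientation: [-179.7, -0.0, 81.9]
force: [-21.1, -1.6, 22.9]
grip_width: 0.0121
grasp_force: 35.5
```

The swing has reached about 1.0 rad, with about 30 N of radial strain. I'll loosen the fingers into a cage round the bar and finish by pushing with the rear finger.

>>> move_arm --increments '[[[-0.001,0,0.002,0,0,0],[0,0,0,0,0,0],[0,0,0,0,0,0],[0,0,0,0,0,0]]]' --hand 28

```text
time: 19.5
tool_pos: [0.4582, 0.2878, 0.1414]
orientation: [-180.0, 0.0, 81.8]
force: [-0.2, 0.1, -0.7]
grip_width: 0.0236
grasp_force: 0.0
```

>>> move_arm --increments '[[[0.006,-0.0008,0.002,0,0,0],[0.006,-0.0008,0.002,0,0,0],[0.006,-0.0008,0.002,0,0,0],[0.006,-0.0008,0.001,0,0,0],[0.006,-0.0008,0.001,0,0,0],[0.006,-0.0008,0.001,0,0,0],[0.006,-0.0008,0,0,0,0],[0.006,-0.0008,0,0,0,0],[0.006,-0.0008,0,0,0,0],[0.004,-0.0006,0,0,0,0],[0,0,0,0,0,0],[0,0,0,0,0,0]]]'

```text
time: 20.7
tool_pos: [0.5164, 0.28, 0.1504]
orientation: [180.0, 0.0, 81.8]
force: [-0.1, -0.9, -1.1]
grip_width: 0.0241
grasp_force: 0.0
```

```bash
python3 - <<'E'
from look import *
g=grab('side','s4'); w=grab('wrist','w4')
o=np.zeros((600,800,3),np.uint8)
b=cv2.resize(g['img'][110:230,225:325],None,fx=4.5,fy=4.5,interpolation=2); o[:540,:450]=b
a=cv2.resize(w['img'][140:440,200:440],None,fx=1.45,fy=1.45,interpolation=2); o[:435,450:798]=a
cv2.imwrite('pics/c5.png',o)
E
```

```text
(no output)
```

View pics/c5.png

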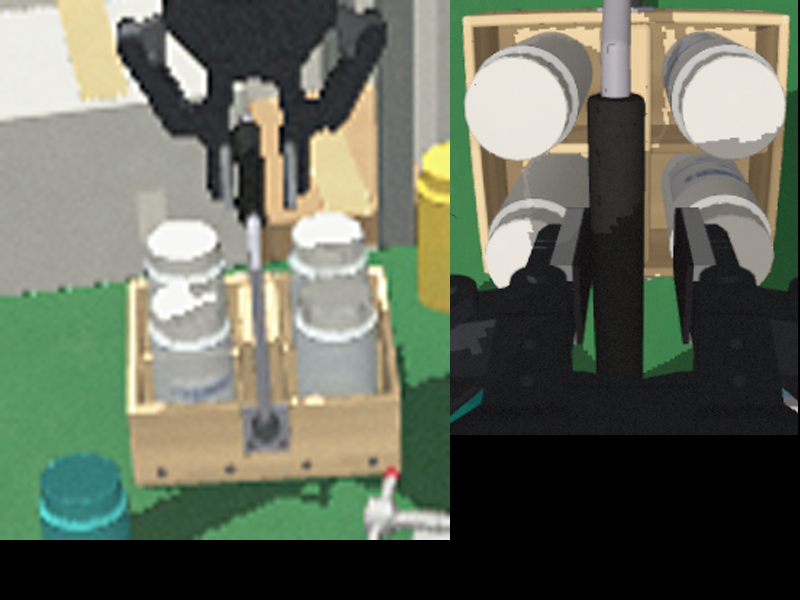

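The handle stands nearly upright against the rear finger: side crop arm runs (267,425) to (252,215), parallel to the carrier's vertical edges. Four jars are upright. One more 3 mm nudge to reach about 1.57, then I back off to centre, open a little and lift clear.

>>> move_arm --increments '[[[0.002,-0.0003,0,0,0,0],[0.0015,-0.0002,0,0,0,0],[0,0,0,0,0,0],[0,0,0,0,0,0]]]'

```text
time: 21.2
tool_pos: [0.5198, 0.2796, 0.1506]
orientation: [180.0, -0.0, 81.8]
force: [-0.8, 0.4, -0.5]
grip_width: 0.024
grasp_force: 0.2
```

>>> move_arm --increments '[[[-0.003,0.0004,0,0,0,0],[-0.002,0.0003,0,0,0,0],[0,0,0,0,0,0],[0,0,0,0,0,0],[0,0,0.01,0,0,0],[0,0,0.03,0,0,0],[0,0,0.04,0,0,0],[-0.03,-0.02,0.04,0,0,0],[-0.04,-0.04,0.02,0,0,0],[-0.04,-0.04,0,0,0,0],[-0.02,-0.04,0,0,0,0],[0,-0.04,0,0,0,0],[0,-0.04,0,0,0,0],[0,-0.02,0,0,0,0],[0,0,0,0,0,0],[0,0,0,0,0,0]]]' --hand 36

```text
time: 22.8
tool_pos: [0.3984, 0.053, 0.2852]
orientation: [179.9, -0.0, 81.7]
force: [-0.0, 0.5, 0.1]
grip_width: 0.031
grasp_force: 0.0
```

```bash
python3 - <<'E'
from look import *
from geo import *
f=grab('top','t5'); g=grab('side','s5')
def bar(im,x0,y0,x1,y1):
    c=im[y0:y1,x0:x1]; m=(c.max(2)<50).astype(np.uint8)
    n,l,s,ce=cv2.connectedComponentsWithStats(m); 
    return [(s[i].tolist(),(ce[i]+[x0,y0]).round(1).tolist()) for i in range(1,n) if s[i,4]>25]
print('top',bar(f['img'],170,200,270,300)); print('side',bar(g['img'],255,100,310,200))
def proj(f,p):
    R=Ro.from_euler('xyz',f['rotation'],degrees=True).as_matrix(); q=f['mtx']@(R.T@(np.array(p)-f['xyz'])); return (q[:2]/q[2]).round(1)
ex=np.array([.9898,-.1426]);H=np.array([.5145,.2793])
for a in(1.5,1.57,1.62):
    p=np.r_[H-.108*np.cos(a)*ex,.04+.108*np.sin(a)]; print(a,proj(f,p),proj(g,p))
print(robot.read_state()['tool_pos'])
E
```

```text
top [([21, 36, 46, 11, 259], [213.0, 240.9])]
side [([0, 11, 15, 30, 134], [261.4, 125.2])]
1.5 [212.9 246.2] [277.5 148.2]
1.57 [213.6 242.3] [280.8 147.9]
1.62 [214.1 239.6] [283.2 147.9]
[0.39830415 0.05378594 0.28475638]
```

The bar's top-view pixel (213.0,240.9) matches 1.57 to 1.6 rad, so the handle is upright and free. One quick code check of the four lids, then hand in if they're fine.

```bash
python3 - <<'E'
from look import *
from geo import *
f=pickle.load(open('pics/t5.pkl','rb')); c=f['img'][200:295,180:270]
m=(c.min(2)>195).astype(np.uint8); n,l,s,ce=cv2.connectedComponentsWithStats(m)
ok=0
for i in range(1,n):
    if s[i,4]>60:
        p=atz(ray(f,ce[i]+[180,200]),.094)[:2]-[.5145,.2793]; q=(p@[.9898,-.1426],p@[.1426,.9898]); ok+=abs(abs(q[0])-.038)<.008 and abs(abs(q[1])-.0295)<.008
        print(s[i].tolist(),np.round(q,4))
print(ok)
if ok==4: print(robot.hand_in())
E
```

```text
[21, 19, 17, 17, 221] [0.0389 0.0307]
[49, 22, 17, 17, 222] [ 0.0394 -0.0278]
[14, 55, 17, 17, 232] [-0.0374  0.0306]
[43, 58, 17, 17, 238] [-0.0353 -0.0291]
4
the job is handed in; nothing more can be done
None
```

Both loose jars stand upright in the two far cells, the carrying handle is up at about 1.57 to 1.6 rad, and the job is handed in at about 23 s; the judging result was not shown.

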